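Click the mixer's speed dial over to the green mark

ROBOT

A 6-joint arm with a two-finger parallel gripper is mounted at the origin on a cart in front of the work surface, level with it; the furniture and walls round the work are solid. World frame = base frame: x ahead of the robot, y to its left, z up, the work surface at z = 0. Lengths are in m, angles in degrees, forces in N, time in s.
With the tool pointing down it reaches from about 0.25 to 0.725 m from the base axis. Payload 9.7 kg.
Tool frame: the origin (TCP) lies between the finger pads; the fingertips stand 25 mm ahead of it and the grasp point (between the pads) lies 6 mm ahead of it; z points along the fingers, y is the line along which they close (so a half turn about z gives the same grasp; the last joint's range is limited). The gripper opens to 85 mm and grips with 20 to 120 N. Pads are 22 mm wide; open, the fingers measure 114 mm over their backs; the gripper's body (76 mm by 85 mm) begins 54 mm behind the grasp point. The pads swing forward as they close: fully open they stand 13 mm farther back than shut.
Start: joints at [-64.916, 4.979, 10.078, 95.1, 0, 90], TCP at [0.233, -0.498, 0.256] pointing down, gripper open.
Joint ranges: [-179.16, 179.16], [-48.56, 103.87], [-65.8, 70.77], [-126.05, 130.52], [-82.76, 87.17], [-180, 180]. Speed limits (degrees/s): [127.2, 127.2, 147.25, 180, 180, 180].

INTERFACE

Orientations are given as [roll, pitch, yaw] about the fixed x, y, z axes, in that order (R = Rz(yaw) Ry(pitch) Rx(roll)).
In Python, from workcell import bot gives the robot as it stands.
- The arm moves only by the tool advance, called after "Request:" as name([rows], argument=value, ...), one row to a line, values as JSON. Schema: {"type":"object","properties":{"offsets":{"type":"array","items":{"type":"object","properties":{"dx":{"type":"number"},"dy":{"type":"number"},"dz":{"type":"number"},"yaw":{"type":"number"},"jaw":{"type":"number"}},"additionalProperties":false,"required":["jaw"]},"minItems":1,"maxItems":5},"force":{"type":"number"},"only":{"type":"string"},"quiet":{"type":"boolean"},"lines":{"type":"string"}},"required":["offsets"],"additionalProperties":false}. offsets is a list of rows, 1 to 5 of them, each an object with the fields dx, dy, dz (the shift in shares of 0.25 m (1.0 is 0.25 m)), yaw (a turn about the tool's z in normalised numbers (1 is 180 degrees)), jaw (the finger opening in m); a field left out counts as zero (the opening has to be given); each row is the pose to reach, as a shift and turn from the pose commanded when the call began, along the tool's axes at that moment; what a row does not reach only later rows make up. A row lasts 1/12 s, in which the tool goes at most 0.0417 m and 7.16 degrees, less where a joint would pass 70% of its speed; a pose out of reach is approached as far as the arm can. The fingers move at their own pace and stop on an object; force is the grip in N (left out, the last holds). Time passes only in rows, so rows that do not move let the fingers close. The tool returns the time, the measured TCP pose, the force, the opening and the grip force at its end. only (a regular expression) keeps the lines of the reply that match it, lines (a string "A,B") keeps lines A to B, and quiet returns only ok. Input that does not fit is refused with a message, and nothing moves.
- bot.get_obs(): the state, without advancing time (a new reading comes with each control period).
- bot.camera(name): name is "scene" or "side" or "wrist"; returns the picture (480x640x3 uint8, blue, green, red); there is no depth.
- bot.camera_info(name): a dict with "mtx" (3x3 intrinsics, pixels), "extrinsics" (4x4, takes a point from camera to world coordinates). Camera axes: x right, y down, z forward; pixel columns grow to the right and rows downward; lengths in m; the calibration is good to about 2 mm. A picture is of the moment at which its call begins: read the wrist's pose just before it. camera_info takes no time and is no camera call; for the wrist camera it gives the pose at the moment of the call.
- bot.job_done(): hands the job in; it is judged then, once.
The state is a dict: "time": time; "q": joint angles; "qd": joint speeds; "joint_efforts": joint torques, N m; "ee_pos": TCP position; "tcp_rot": TCP orientation; "wrist_force": force on the tool from outside, world axes, zero at the start; "torque": the same for the moment, N m; "opening": finger opening in m; "grasp_force": force on a finger pad.
Only numpy, scipy, OpenCV 4.12 (cv2) and the standard library are available. Lean on these libraries where they do the work, as an engineer would, in place of code of your own. Each camera call takes 0.05 s, during which the arm holds its last target. There are 200 camera calls.

TASK

The paint mixer's speed dial has to go one click over, to the green tab. Rest a fingertip lightly on the face of the big knurled dial and drag it round by friction until it clicks in with its white pointer at the green tab, neither the other way to the red tab nor on past the green one, then take the finger away. Press gently, and leave the tin, the tape roll and the brush where they are.

Things in the scene. Friction and masses are not known exactly. Their poses are not given: they have to be found in the camera images.
- regulator: Speed regulator of a paint mixer: a black and grey box 180 x 180 x 46 mm, fixed to the table. Origin: centre of its underside, on the dial's axis; z up. The dial's pointer starts along the box's -x axis; white ticks on the top show five detents 40 degrees apart about it.
- dial_face (a point): Centre of the dial's flat face, 78 mm above the table when not pressed. The dial is a round black rubber disc, 104 mm across, 24 mm thick, with a knurled rim, a finely ribbed face (flat within 1 mm) and a white pointer line from near the centre to the rim. Face friction with a fingertip is about 1.
- dial_hub: The hub that carries the dial and does not turn; origin at the centre of the dial's face, z up. Pressed down, dial and hub sink together on a spring: it begins to give at about 4 N and is fully down after 6 mm at about 10 N. Pushing on against that stop, the force rises fast; over 25 N is too rough.
- dial (a joint): Angle of the dial about the vertical, rad, counterclockwise seen from above; 0 at the start; stops at +-1.6. A detent every 0.698 rad (40 degrees): the dial is drawn into the nearest one and springs back if let go before half way (0.35), on if well past it; near half way it can balance. The hump between takes about 0.08 N m (2.3 N at 35 mm out); let go, it settles within 0.03 rad of a detent.
- dial_pointer (a point): A point that turns with the dial, on the line of the white pointer, 68 mm from the axis and level with the dial's face (the line itself ends at the rim, 52 mm out). It lies above a tab when the pointer is at that tab.
- green_tab: Green round tab, 16 mm across, 4 mm thick, fixed on top of the box 68 mm from the dial's axis, one detent from the start on one side or the other (it changes). Origin: centre of its underside, 46 mm above the table.
- red_tab: Red tab of the same size, one detent from the start on the other side. Origin as for the green one.
- tin: Small round paint tin with a red label, 71 mm across, 71 mm tall, loose beside the box, not to be moved. Origin: centre of its underside.
- tape: Roll of blue tape lying flat, 92 mm across, 30 mm high, loose on the other side of the box, not to be moved. Origin: centre of its underside.
- brush: Paint brush with an orange handle, 225 x 42 x 17 mm, lying loose behind the box, not to be moved. Origin: centre of its underside.

How it is judged:
By the outcome, as a careful person would: the job done as asked, in the order asked, and still so for the second after the job is handed in, with the robot touching nothing.
It also fails if it takes over 38 s, if anything falls off the work surface, if the arm or the gripper's body presses on something with over 40 N, if the wrist force passes 120 N, or if a joint passes its speed limit or range.

## Working session

There is one attempt and no reset: what is moved stays moved. The work goes in short steps, Python scripts to look and compute and a tool call to move; the robot and the scene stay as the last step left them, time stands still between calls to the robot, and variables do not carry over. Pictures are saved under pics/ and viewed, at most 10 in all, crops included, and the job is handed in when it is done.

```bash
ls; mkdir -p pics; python3 - <<'E'
from workcell import bot
import cv2
o=bot.get_obs();print({k:o[k] for k in('time','ee_pos','tcp_rot','opening','wrist_force')})
for n in('scene','side'):
    cv2.imwrite(f'pics/{n}0.png',bot.camera(n))
    i=bot.camera_info(n);print(n,i)
E
```

```text
pics
workcell.py
{'time': 0.0, 'ee_pos': array([ 0.23308211, -0.49796628,  0.25558941]), 'tcp_rot': array([-1.79925962e+02,  7.74538559e-05,  2.50810272e+01]), 'opening': 0.08514788767008974, 'wrist_force': array([-0.29865836,  0.32539371,  0.18700517])}
scene {'mtx': array([[461.78747097,   0.        , 323.73359581],
       [  0.        , 461.78747097, 235.87218425],
       [  0.        ,   0.        ,   1.        ]]), 'extrinsics': array([[-0.8553561 , -0.19234855,  0.48100725,  0.17657962],
       [-0.51760903,  0.35521684, -0.778397  ,  0.70668103],
       [-0.02113834, -0.91478032, -0.40339824,  0.42561364],
       [ 0.        ,  0.        ,  0.        ,  1.        ]])}
side {'mtx': array([[516.19979875,   0.        , 323.0510403 ],
       [  0.        , 516.19979875, 239.3418017 ],
       [  0.        ,   0.        ,   1.        ]]), 'extrinsics': array([[-9.80736373e-01, -1.32229019e-01,  1.43776400e-01,
         4.53396509e-01],
       [-1.95335347e-01,  6.61934771e-01, -7.23661842e-01,
         7.55562929e-01],
       [ 5.18496822e-04, -7.37806103e-01, -6.75012508e-01,
         7.46757079e-01],
       [ 0.00000000e+00,  0.00000000e+00,  0.00000000e+00,
         1.00000000e+00]])}
```

View pics/scene0.png

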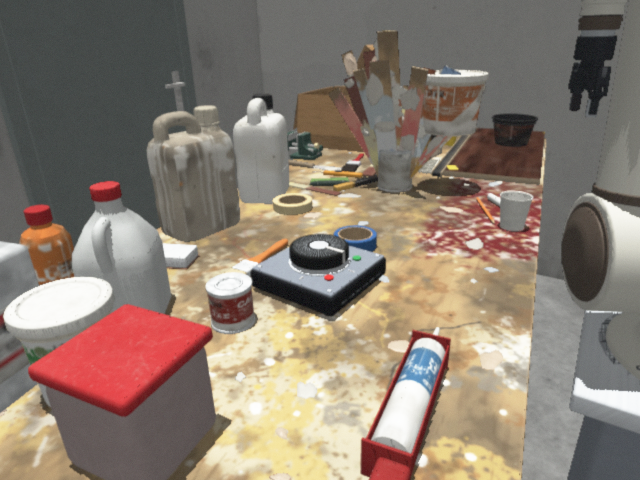

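View pics/side0.png

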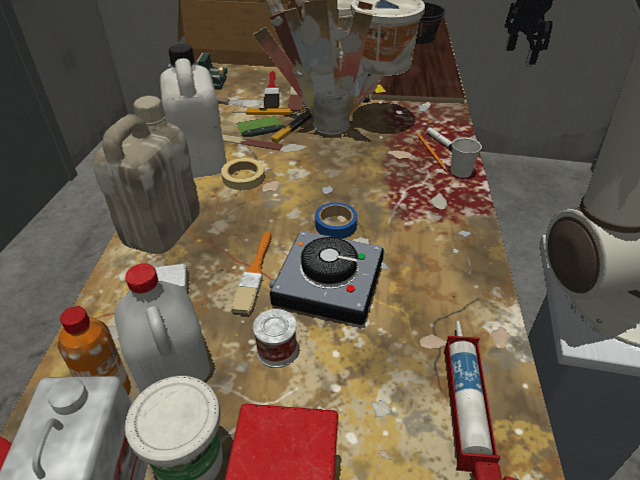

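```bash
cat > h.py <<'E'
from workcell import bot
import cv2,numpy as np
def plane(n,uv,z):
    i=bot.camera_info(n);E=i['extrinsics'];d=E[:3,:3]@np.linalg.inv(i['mtx'])@[uv[0],uv[1],1]
    p=E[:3,3];return p+d*(z-p[2])/d[2]
def proj(n,P):
    i=bot.camera_info(n);T=np.linalg.inv(i['extrinsics']);c=T[:3,:3]@P+T[:3,3];u=i['mtx']@c;return u[:2]/u[2]
def blobs(im,col,box):
    h=cv2.cvtColor(im,cv2.COLOR_BGR2HSV);H,S,V=cv2.split(h)
    m=((H>40)&(H<90) if col=='g' else ((H<8)|(H>172)))&(S>130)&(V>80)
    x0,y0,x1,y1=box;k=np.zeros_like(m);k[y0:y1,x0:x1]=1
    n,l,s,c=cv2.connectedComponentsWithStats((m&k).astype(np.uint8));j=1+np.argmax(s[1:,4]);return c[j],s[j,4]
E
python3 - <<'E'
from h import *
for n,b in(('scene',(255,225,385,300)),('side',(270,230,385,320))):
    im=cv2.imread(f'pics/{n}0.png')
    g,ng=blobs(im,'g',b);r,nr=blobs(im,'r',b)
    G=plane(n,g,.0495);R=plane(n,r,.0495);m=(G+R)/2;d=R-G
    L=np.hypot(d[0],d[1]);u=np.array([-d[1],d[0],0])/L
    print(n,g,ng,r,nr,G,R,L,'exp',2*.068*np.sin(np.radians(40)))
    for s in(1,-1):
        C=m+s*u*.068*np.cos(np.radians(40));print(C,proj(n,np.array([C[0],C[1],.078])))
im=cv2.imread('pics/side0.png')[220:330,260:395];im=cv2.resize(im,None,fx=5,fy=5,interpolation=2);cv2.imwrite('pics/c.png',im)
E
```

```text
scene [356.64705882 257.94117647] 17 [328.5 277. ] 36 [0.52102585 0.03739575 0.0495    ] [0.52940081 0.12353776 0.0495    ] 0.08654816851621076 exp 0.08741911491736934
[0.47336677 0.08550741 0.0495    ] [368.92673909 260.12252823]
[0.5770599  0.07542609 0.0495    ] [318.992608   245.24316958]
side [360.875 255.625] 32 [349.95833333 287.9375    ] 48 [0.52104332 0.03948624 0.0495    ] [0.52851922 0.12659916 0.0495    ] 0.08743310926921759 exp 0.08741911491736934
[0.47288102 0.0874967  0.0495    ] [384.18029008 266.10782416]
[0.57668153 0.0785887  0.0495    ] [328.96103225 254.95000622]
```

View pics/c.png

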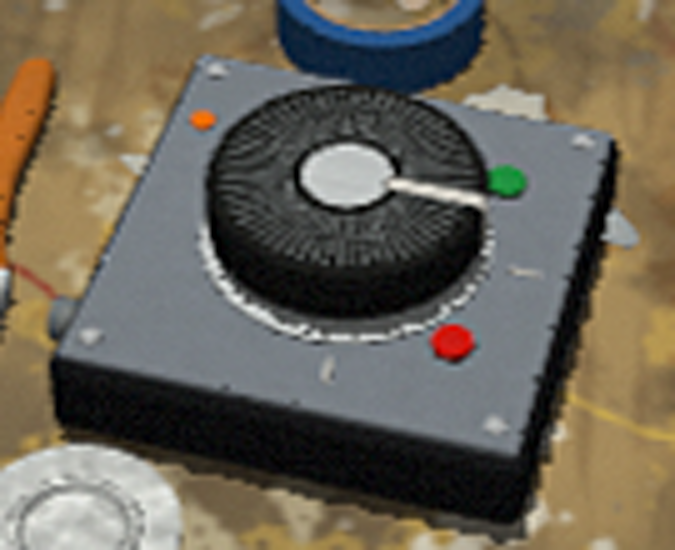

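The pointer (crop (390,183) to (487,200)) lies between the green tab at (507,181) and the red one at (453,343). Seen from above, green is counterclockwise from it. Next I check the obstacles on the way in and the pointer direction.

```bash
python3 - <<'E'
from h import *
for nm,uv in dict(pot=(332,132),mug=(463,175),tapefar=(335,215),paintpot=(388,72)).items(): print(nm,plane('side',uv,0).round(3))
a=plane('side',(260+387/5,220+183/5),.078);b=plane('side',(260+487/5,220+200/5),.078);d=b-a
print('pointer',a,b,np.degrees(np.arctan2(d[1],d[0])))
E
```

```text
pot [ 0.674 -0.482  0.   ]
mug [ 0.318 -0.345  0.   ]
tapefar [ 0.602 -0.13   0.   ]
paintpot [ 0.562 -0.894 -0.   ]
pointer [0.56053843 0.07983239 0.078     ] [0.52290545 0.08142875 0.078     ] 177.5710083851051
```

The manual's scale: shifts go in shares of 0.25 m and turns go in shares of 180 degrees. Converting my numbers, 0.165 m / 0.25 = 0.66, 0.132 m / 0.25 = 0.528, 20 degrees / 180 = 0.1111.

Request:
advance([
  {"dx":0.132, "dy":-0.088, "yaw":0.0222, "jaw":0},
  {"dx":0.264, "dy":-0.176, "yaw":0.0444, "jaw":0},
  {"dx":0.396, "dy":-0.264, "yaw":0.0667, "jaw":0},
  {"dx":0.528, "dy":-0.352, "yaw":0.0889, "jaw":0},
  {"dx":0.66, "dy":-0.44, "yaw":0.1111, "jaw":0},
], force=20)

```text
time: 0.52
ee_pos: [0.3363, -0.3269, 0.256]
tcp_rot: [-180.0, 0.0, 4.8]
wrist_force: [1.9, 0.1, 0.3]
opening: 0.0255
grasp_force: 0.0
```

Converted, -0.158 m / 0.25 = -0.632, -0.126 m / 0.25 = -0.504, 12.5 degrees / 180 = 0.0694.

Request:
advance([
  {"dx":0.092, "dy":-0.124, "yaw":0.0139, "jaw":0},
  {"dx":0.184, "dy":-0.248, "yaw":0.0278, "jaw":0},
  {"dx":0.28, "dy":-0.376, "yaw":0.0417, "jaw":0},
  {"dx":0.376, "dy":-0.504, "yaw":0.0556, "jaw":0},
  {"dx":0.472, "dy":-0.632, "yaw":0.0694, "jaw":0},
])

```text
time: 0.93
ee_pos: [0.44, -0.1588, 0.2562]
tcp_rot: [180.0, 0.0, -7.5]
wrist_force: [1.2, -0.6, -1.1]
opening: 0.0
grasp_force: 0.0
```

```bash
python3 - <<'E'
from h import *
o=bot.get_obs();p=o['ee_pos'];y=np.radians(o['tcp_rot'][2]);d=np.array([.5647,.0432])-p[:2]
print(p,o['opening'],d@[np.cos(y),np.sin(y)],d@[np.sin(y),-np.cos(y)],o['q'])
E
```

```text
[ 0.43998799 -0.15880957  0.25615101] 8.463098974811374e-06 0.09710006938127182 -0.21663916453404436 [-1.98456994e+01 -6.23370587e+00 -1.04895686e+00  9.51886645e+01
 -1.57684677e-03  1.67701246e+02]
```

Converted, -0.17 m / 0.25 = -0.68, 0.036 m / 0.25 = 0.144, -19.5 degrees / 180 = -0.1083.

Request:
advance([
  {"dx":0.072, "dy":-0.136, "yaw":-0.0167, "jaw":0},
  {"dx":0.144, "dy":-0.272, "yaw":-0.0389, "jaw":0},
  {"dx":0.22, "dy":-0.408, "yaw":-0.0611, "jaw":0},
  {"dx":0.296, "dy":-0.544, "yaw":-0.0833, "jaw":0},
  {"dx":0.368, "dy":-0.68, "yaw":-0.1083, "jaw":0},
])

```text
time: 1.35
ee_pos: [0.5535, -0.0021, 0.2559]
tcp_rot: [-180.0, 0.0, 12.3]
wrist_force: [1.1, -1.0, 1.2]
opening: 0.0001
grasp_force: 0.0
```

```bash
python3 - <<'E'
from h import *
o=bot.get_obs();p=o['ee_pos'];y=np.radians(o['tcp_rot'][2]);d=np.array([.5845,.0418])-p[:2]
print(p,d@[np.cos(y),np.sin(y)],d@[np.sin(y),-np.cos(y)],o['q'])
E
```

```text
[ 0.55345523 -0.00207589  0.25593984] 0.0396731336880021 -0.036261739599551396 [-2.13583964e-01  5.47109726e+00  1.05686622e+01  9.51167309e+01
 -2.80672843e-03  1.67495775e+02]
```

Converted, 0.145 m / 0.25 = 0.58, 0.12 m / 0.25 = 0.48.

Request:
advance([
  {"dx":0.08, "dy":-0.072, "dz":0.1, "jaw":0},
  {"dx":0.158, "dy":-0.144, "dz":0.22, "jaw":0},
  {"dx":0.158, "dy":-0.144, "dz":0.36, "jaw":0},
  {"dx":0.158, "dy":-0.144, "dz":0.48, "jaw":0},
  {"dx":0.158, "dy":-0.144, "dz":0.58, "jaw":0},
])

```text
time: 1.77
ee_pos: [0.5829, 0.0401, 0.108]
tcp_rot: [-180.0, 0.2, 12.1]
wrist_force: [0.7, 0.2, -0.0]
opening: 0.0004
grasp_force: 0.0
```

Request:
advance([
  {"jaw":0},
  {"jaw":0},
  {"jaw":0},
])

```text
time: 2.02
ee_pos: [0.5843, 0.0394, 0.113]
tcp_rot: [180.0, -0.1, 12.1]
wrist_force: [1.1, -1.2, 0.2]
opening: 0.0002
grasp_force: 0.0
```

```bash
python3 - <<'E'
from h import *
cv2.imwrite('pics/s1.png',cv2.resize(bot.camera('side')[180:330,240:420],None,fx=4,fy=4,interpolation=2))
E
```

```text
(no output)
```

View pics/s1.png

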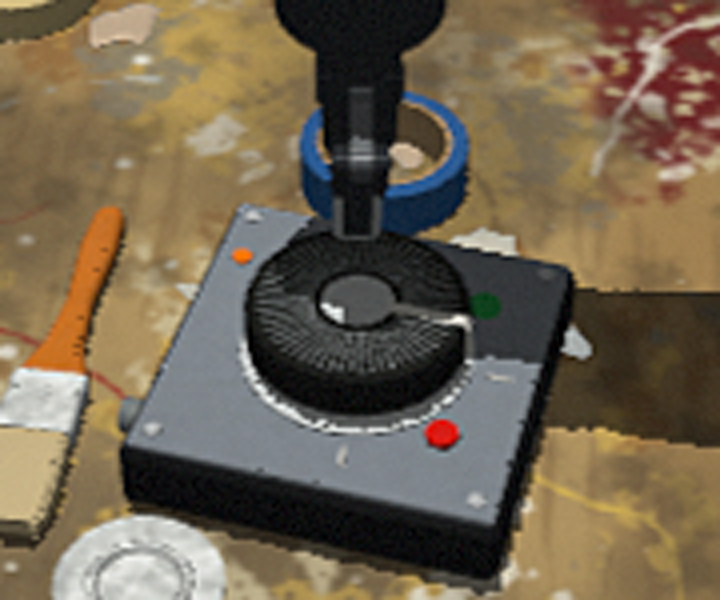

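The closed fingertips (357,238) hover over the far part of the dial face, and the pointer is still at its start. Next I lower slowly.

Converted, 0.006 m / 0.25 = 0.024, 0.005 m / 0.25 = 0.02.

Request:
advance([
  {"dz":0.008, "jaw":0},
  {"dz":0.016, "jaw":0},
  {"dz":0.02, "jaw":0},
  {"dz":0.024, "jaw":0},
  {"dz":0.024, "jaw":0},
])

```text
time: 2.48
ee_pos: [0.5837, 0.0394, 0.1052]
tcp_rot: [-180.0, 0.0, 12.1]
wrist_force: [0.1, 0.3, 0.3]
opening: 0.0001
grasp_force: 0.0
```

Request:
advance([
  {"jaw":0},
  {"jaw":0},
  {"jaw":0},
])

```text
time: 2.73
ee_pos: [0.5838, 0.0395, 0.1053]
tcp_rot: [180.0, -0.0, 12.1]
wrist_force: [-1.1, -0.6, 0.0]
opening: -0.0001
grasp_force: 0.0
```

Converted, 0.003 m / 0.25 = 0.012, 0.002 m / 0.25 = 0.008.

Request:
advance([
  {"dz":0.004, "jaw":0},
  {"dz":0.008, "jaw":0},
  {"dz":0.012, "jaw":0},
  {"dz":0.012, "jaw":0},
  {"dz":0.012, "jaw":0},
])

```text
time: 3.15
ee_pos: [0.5839, 0.0395, 0.1027]
tcp_rot: [180.0, -0.0, 12.1]
wrist_force: [-0.8, -0.4, 4.2]
opening: 0.0001
grasp_force: 2.0
```

Request:
advance([
  {"dz":0.004, "jaw":0},
  {"dz":0.006, "jaw":0},
  {"dz":0.006, "jaw":0},
  {"dz":0.006, "jaw":0},
])

```text
time: 3.48
ee_pos: [0.584, 0.0395, 0.1012]
tcp_rot: [180.0, -0.0, 12.1]
wrist_force: [-0.1, -0.1, 5.6]
opening: 0.0001
grasp_force: 2.9
```

Converted, 0.002 m / 0.25 = 0.008, 0.001 m / 0.25 = 0.004.

Request:
advance([
  {"dz":0.004, "jaw":0},
  {"dz":0.008, "jaw":0},
  {"dz":0.008, "jaw":0},
])

```text
time: 3.73
ee_pos: [0.5841, 0.0395, 0.0993]
tcp_rot: [180.0, -0.1, 12.1]
wrist_force: [-1.4, -0.2, 8.0]
opening: 0.0002
grasp_force: 3.9
```

```bash
cat > arc.py <<'E'
from h import *
import sys
C=np.array([.577,.077]);o=bot.get_obs();p=o['ee_pos'][:2];y=np.radians(o['tcp_rot'][2])
v=p-C;print('r',np.hypot(*v),np.degrees(np.arctan2(v[1],v[0])))
for a in map(float,sys.argv[1:]):
    t=np.radians(a);d=np.array([[np.cos(t),-np.sin(t)],[np.sin(t),np.cos(t)]])@v-v
    print(a,(d@[np.cos(y),np.sin(y)]).round(4),(d@[np.sin(y),-np.cos(y)]).round(4))
E
python3 arc.py 4 8 12 16 20
```

```text
r 0.038164137171557144 -79.3331533578788
4.0 0.0027 -0.0
8.0 0.0053 -0.0002
12.0 0.008 -0.0006
16.0 0.0106 -0.0012
20.0 0.0131 -0.002
```

Converted, 0.0131 m / 0.25 = 0.0524, 0.0106 m / 0.25 = 0.0424, -20 degrees / 180 = -0.1111.

Request:
advance([
  {"dx":0.0108, "yaw":-0.0222, "jaw":0},
  {"dx":0.0212, "dy":-0.0008, "yaw":-0.0444, "jaw":0},
  {"dx":0.032, "dy":-0.0024, "yaw":-0.0667, "jaw":0},
  {"dx":0.0424, "dy":-0.0048, "yaw":-0.0889, "jaw":0},
  {"dx":0.0524, "dy":-0.008, "yaw":-0.1111, "jaw":0},
])

```text
time: 4.15
ee_pos: [0.5964, 0.0443, 0.0994]
tcp_rot: [180.0, -0.0, 32.3]
wrist_force: [-1.3, 1.2, 7.7]
opening: 0.0004
grasp_force: 3.8
```

Request:
advance([
  {"jaw":0},
  {"jaw":0},
])

```text
time: 4.32
ee_pos: [0.5966, 0.0444, 0.0995]
tcp_rot: [180.0, -0.1, 32.1]
wrist_force: [-0.5, 1.0, 8.2]
opening: 0.0
grasp_force: 3.8
```

```bash
python3 arc.py 4 8 12 16 20 24; python3 - <<'E'
from h import *
cv2.imwrite('pics/s2.png',cv2.resize(bot.camera('side')[180:330,240:420],None,fx=4,fy=4,interpolation=2))
E
```

```text
r 0.037994821438280965 -59.02622804288384
4.0 0.0027 -0.0
8.0 0.0053 -0.0003
12.0 0.0079 -0.0007
16.0 0.0105 -0.0013
20.0 0.013 -0.002
24.0 0.0155 -0.003
```

View pics/s2.png

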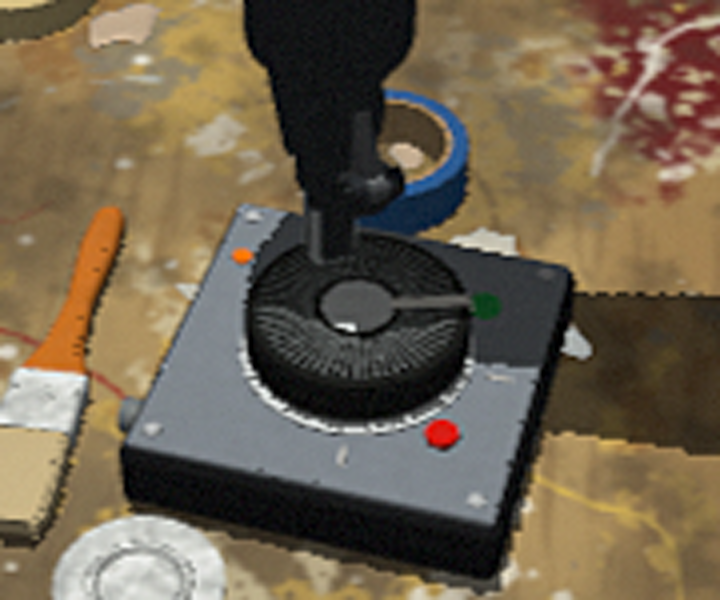

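The dial follows the finger and the pointer end is now at (470,300), about half way. I carry on for the remaining 20 degrees.

Converted, 0.013 m / 0.25 = 0.052, 0.0105 m / 0.25 = 0.042, -20 degrees / 180 = -0.1111.

Request:
advance([
  {"dx":0.0108, "yaw":-0.0222, "jaw":0},
  {"dx":0.0212, "dy":-0.0012, "yaw":-0.0444, "jaw":0},
  {"dx":0.0316, "dy":-0.0028, "yaw":-0.0667, "jaw":0},
  {"dx":0.042, "dy":-0.0052, "yaw":-0.0889, "jaw":0},
  {"dx":0.052, "dy":-0.008, "yaw":-0.1111, "jaw":0},
])

```text
time: 4.78
ee_pos: [0.6065, 0.0532, 0.0995]
tcp_rot: [180.0, -0.1, 52.3]
wrist_force: [-0.8, 1.8, 7.6]
opening: 0.0001
grasp_force: 3.7
```

Request:
advance([
  {"jaw":0},
  {"jaw":0},
])

```text
time: 4.95
ee_pos: [0.6065, 0.0531, 0.0995]
tcp_rot: [180.0, -0.1, 52.1]
wrist_force: [-1.2, 0.7, 8.3]
opening: 0.0001
grasp_force: 3.8
```

```bash
python3 - <<'E'
from h import *
im=bot.camera('side')
cv2.imwrite('pics/s3.png',cv2.resize(im[180:330,240:420],None,fx=4,fy=4,interpolation=2))
for a in(175,195,205,215,225):
    t=np.radians(a);u=proj('side',np.array([.577+.052*np.cos(t),.077+.052*np.sin(t),.076]));print(a,(u-[240,180])*4)
E
```

```text
175 [464.43992222 322.55514245]
195 [466.843467   295.43466104]
205 [462.99849218 282.17468562]
215 [455.99806514 269.63699152]
225 [446.10532299 258.17091895]
```

View pics/s3.png

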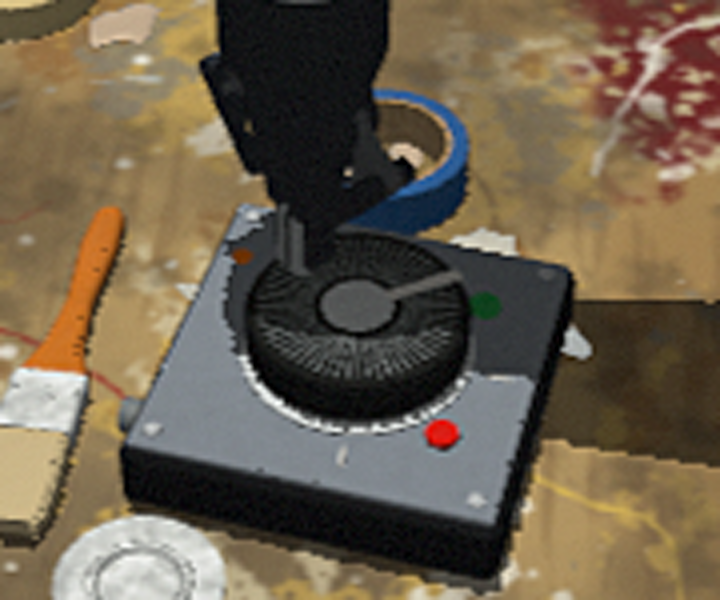

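The pointer end is at (460,275), about 211 degrees of the 215 needed, so the detent will take it the rest of the way. Now I lift straight off.

Converted, -0.07 m / 0.25 = -0.28, -0.035 m / 0.25 = -0.14.

Request:
advance([
  {"dz":-0.012, "jaw":0},
  {"dz":-0.024, "jaw":0},
  {"dz":-0.06, "jaw":0},
  {"dz":-0.14, "jaw":0},
  {"dz":-0.28, "jaw":0},
])

```text
time: 5.42
ee_pos: [0.6044, 0.0525, 0.1659]
tcp_rot: [-179.7, 0.3, 52.1]
wrist_force: [0.6, -0.4, -0.3]
opening: -0.0001
grasp_force: 0.0
```

Request:
advance([
  {"dz":-0.12, "jaw":0},
  {"dz":-0.24, "jaw":0},
  {"dz":-0.24, "jaw":0},
  {"dz":-0.24, "jaw":0},
  {"dz":-0.24, "jaw":0},
])

```text
time: 5.83
ee_pos: [0.606, 0.0527, 0.2282]
tcp_rot: [-180.0, 0.0, 52.1]
wrist_force: [-0.0, 0.6, -1.5]
opening: -0.0
grasp_force: 0.0
```

Request:
advance([
  {"jaw":0},
  {"jaw":0},
  {"jaw":0},
  {"jaw":0},
  {"jaw":0},
])

```text
time: 6.25
ee_pos: [0.606, 0.0527, 0.2284]
tcp_rot: [-180.0, 0.0, 52.1]
wrist_force: [-0.9, -0.5, 0.3]
opening: 0.0001
grasp_force: 0.0
```

```bash
python3 - <<'E'
from h import *
im=bot.camera('side')
cv2.imwrite('pics/s4.png',cv2.resize(im[180:380,220:420],None,fx=3,fy=3,interpolation=2))
for a in(205,215,225):
    t=np.radians(a);u=proj('side',np.array([.577+.052*np.cos(t),.077+.052*np.sin(t),.078]));print(a,(u-[220,180])*3)
E
```

```text
205 [407.3871423  209.32047437]
215 [402.12866004 199.91918824]
225 [394.6981216  191.32159423]
```

View pics/s4.png

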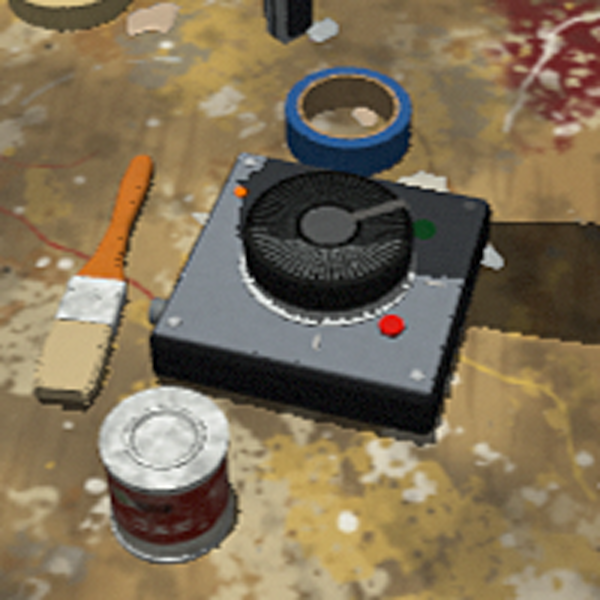

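The pointer end is at about (404,201), against (402,200) predicted for the green detent. The finger is clear, and the tin, tape and brush are undisturbed.

```bash
python3 -c "
from workcell import bot
print(bot.job_done())"
```

```text
the job is handed in; nothing more can be done
None
```

I dragged the dial one click counterclockwise and it settled with its pointer at the green tab; the press read about 8 N, the finger is clear, nothing else was touched, and I handed the job in at about 6.3 s.

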